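# Tare the bench scale with the stock tub on its pan

## Task

Before loose stock is weighed into it, set the empty blue tub upright in the middle of the scale's steel pan and let go of it. Then turn the scale's black tare knob, which carries the dial round with it, until the green zero mark stands under the red pointer, and let go of the knob. Leave the white tub and the roll of tape where they are.

Things in the scene. Friction and masses are not known exactly. Their poses are not given: they have to be found in the camera images.
- blue_tub: Empty open-topped blue plastic tub (a small drawer), 100 x 58 mm and 50 mm high, walls 4 mm, about 0.15 to 0.28 kg, loose on the table. Origin: centre of its underside; x along its length, y across its 58 mm width, z up. A small metal knob sticks out 20 mm from its -x end wall, 30 mm up. Can be gripped from above across its width.
- scale: Grey bench scale fixed to the table at a place and yaw that vary, housing 180 mm (x) by 330 mm (y), top 60 mm above the table. Origin: centre of its underside; z up. The steel pan is centred 85 mm to +y of the origin, the round white dial (132 mm across, face 62 mm above the table, a black tick every 15 degrees) 85 mm to -y. The dial turns with the knob.
- pan_center (a point): Centre of the top of the scale's flat steel pan, 130 mm (along the scale's x) by 140 mm (along its y), 4 mm thick. Empty, the top stands 95 mm above the table; it sinks on a soft damped spring (about 3.3 mm per newton, stop at 16 mm), 4 to 10 mm under the blue tub.
- knob_grip (a point): Point on the vertical axis of the black ribbed tare knob, 87 mm above the table, a good height to grip. The knob is round, 44 mm across (46 over its ribs), from 68 to 96 mm above the table, in the middle of the dial; it can be gripped across any diameter from above.
- tare_knob (a joint): Angle of the tare knob, rad, growing clockwise seen from above, limits -3 and 3. It turns against light friction (0.04 N m), stays where it is left and has no spring. It is one piece with the white dial, so it carries the green zero mark round one to one; at 0 the mark is on the scale's +x side of the axis, and it starts between -0.9 and 0.1.
- pointer_tip (a point): Point near the end of the thin red pointer bar, 50 mm from the knob's axis, 65 mm above the table. Empty, it points to the scale's +x; load on the pan swings it clockwise seen from above (0.5 to 1.0 rad for the blue tub); turning the knob does not move it. Once loaded it stands 0.4 to 2.0 rad clockwise of the zero mark: turn the knob clockwise by that much.
- zero_mark (a point): Point on the green zero mark (10 mm wide, 20 mm long radially) of the dial, 50 mm from the knob's axis, 65 mm above the table: it turns with the knob, and lies under the pointer tip when the scale reads zero.
- white_tub: Bystander: white tub with fittings in it, of the same shape as the blue one. Leave it.
- tape_roll: Bystander: roll of blue tape, 90 mm across, 25 mm high. Leave it.
Mind the look-alikes: they are no part of the job. What is shaped like the blue_tub but brown, orange or yellow is not meant.

How it is judged:
By the outcome, as a careful person would: the job done as asked, in the order asked, and still so for the second after the job is handed in, with the robot touching nothing.
It also fails if it takes over 56 s, if anything falls off the work surface, if the arm or the gripper's body presses on something with over 40 N, if the wrist force passes 120 N, or if a joint passes its speed limit or range.

## Robot

A 6-joint arm with a two-finger parallel gripper is mounted at the origin on the work surface. World frame = base frame: x ahead of the robot, y to its left, z up, the work surface at z = 0. Lengths are in m, angles in rad, forces in N, time in s.
With the tool pointing down it reaches from about 0.25 to 0.8 m from the base axis. Payload 3.9 kg.
Tool frame: the origin (TCP) lies midway between the tips of the shut fingers; the grasp point (between the pads) lies 19 mm behind it; z points along the fingers, y is the line along which they close (so a half turn about z gives the same grasp; the last joint's range is limited). The gripper opens to 85 mm and grips with 20 to 120 N. Pads are 22 mm wide; open, the fingers measure 114 mm over their backs; the gripper's body (76 mm by 85 mm) begins 54 mm behind the grasp point. The pads swing forward as they close: fully open they stand 13 mm farther back than shut.
Start: joints at [1.238, 0.26, -0.138, 1.173, 0, 1.571], TCP at [0.172, 0.496, 0.231] pointing down, gripper open.
Joint ranges: [-2.78, 2.78], [-0.83, 1.72], [-1.28, 1.37], [-1.9, 2.12], [-1.57, 1.48], [-3.14, 3.14]. Speed limits (rad/s): [2.57, 2.57, 3.14, 3.14, 3.14, 3.14].

## Interface

Orientations are given as a unit quaternion [w, x, y, z].
In Python, from cell import bot gives the robot as it stands.
- The arm moves only by the shell command python3 -m crank 'ROWS' [FORCE]. ROWS is JSON, a list of rows, each an object with "xyz": the shift along the tool's x, y, z in cm, a list of three; "dr": the turn, a rotation vector about the tool's x, y, z in rad, a list of three; "fingers": the finger opening in cm, from 0 to 8.54. A call has 1 to 20 rows; each row is the pose to reach, as a shift and turn from the pose commanded when the call began, along the tool's axes at that moment; what a row does not reach only later rows make up. A row lasts 1/10 s, in which the tool goes at most 50 mm and 8.59 degrees, less where a joint would pass 70% of its speed; a pose out of reach is approached as far as the arm can. A call with a gripper value outside its range is refused whole. The fingers move at their own pace and stop on an object; FORCE is the grip in N (left out, the last holds). Time passes only in rows, so rows that repeat a pose let the fingers close. It gives the time, the measured TCP pose, the force, the opening and the grip force at its end, in the units of the state.
- bot.state(): the state, without advancing time (a new reading comes with each control period).
- bot.get_image(name): name is "scene" or "top"; returns the picture (480x640x3 uint8, red, green, blue); there is no depth.
- bot.camera_info(name): a dict with "intrinsics" (3x3 intrinsics, pixels), "R" (3x3) and "t" (3): a world point X has camera coordinates R X + t. Camera axes: x right, y down, z forward; pixel columns grow to the right and rows downward; lengths in m; the calibration is good to about 2 mm. A picture is of the moment at which its call begins. camera_info takes no time and is no camera call.
- bot.sign_off(): hands the job in; it is judged then, once.
The state is a dict: "clock": time; "joint_positions": joint angles; "joint_velocities": joint speeds; "joint_torque": joint torques, N m; "eef_pos": TCP position; "ee_rot": TCP orientation; "ft_force": force on the tool from outside, world axes, zero at the start; "moment": the same for the moment, N m; "gripper_width": finger opening in m; "grip_force": force on a finger pad.
Only numpy, scipy, OpenCV 4.12 (cv2) and the standard library are available. Lean on these libraries where they do the work, as an engineer would, in place of code of your own. Each camera call takes 0.05 s, during which the arm holds its last target. There are 200 camera calls.

## Working session

There is one attempt and no reset: what is moved stays moved. The work goes in short steps, Python scripts to look and compute and a shell command to move; the robot and the scene stay as the last step left them, time stands still between calls to the robot, and variables do not carry over. Pictures are saved under pics/ and viewed, at most 10 in all, crops included, and the job is handed in when it is done.

```bash
mkdir -p pics; ls
python3 - <<'E'
from cell import bot
import cv2
for n in("scene","top"):
    im=bot.get_image(n); cv2.imwrite(f"pics/{n}0.png",im[:,:,::-1])
    c=bot.camera_info(n); print(n,c)
s=bot.state();print(s["clock"],s["eef_pos"],s["ee_rot"],s["gripper_width"],s["ft_force"])
E
```

```text
pics
scene {'intrinsics': array([[578.26414019,   0.        , 329.32881303],
       [  0.        , 578.26414019, 241.73308359],
       [  0.        ,   0.        ,   1.        ]]), 'R': array([[-0.84125924,  0.54055233, -0.00927772],
       [ 0.37567664,  0.57215098, -0.72904754],
       [-0.38878008, -0.6168034 , -0.68440019]]), 't': array([ 0.36797316, -0.17326711,  1.52480488])}
top {'intrinsics': array([[454.80997077,   0.        , 321.3619601 ],
       [  0.        , 454.80997077, 242.08178912],
       [  0.        ,   0.        ,   1.        ]]), 'R': array([[ 0.0019663 , -0.99996747, -0.00782288],
       [-0.99284655, -0.00101827, -0.11939305],
       [ 0.1193812 ,  0.00800168, -0.99281625]]), 't': array([0.07800254, 0.50887397, 1.09969942])}
0.1 [0.17131765 0.49562316 0.23055371] [-1.44799331e-04  1.65633572e-01  9.86186979e-01 -8.60574824e-04] 0.08548243197734325 [-0.20751022 -0.13811958 -0.79073543]
```

View pics/top0.png

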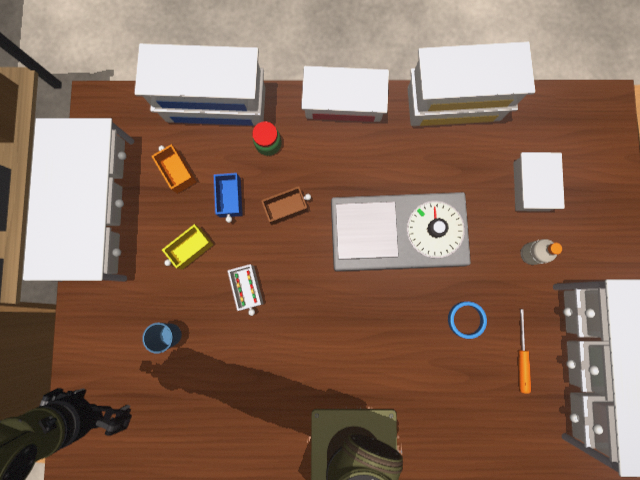

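View pics/scene0.png

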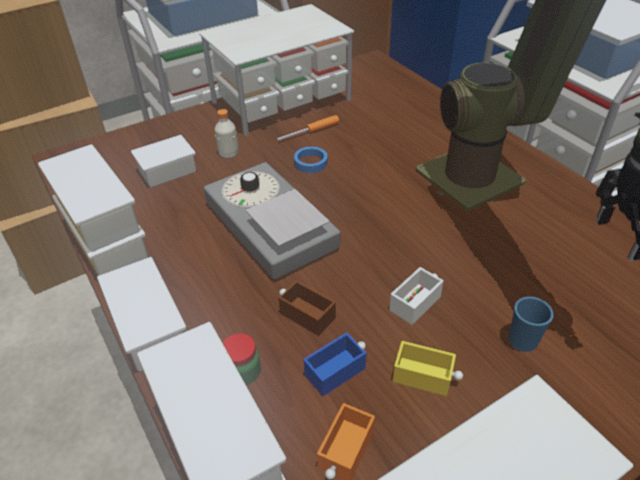

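The top view shows five tub-like boxes: orange (172,167), yellow (187,246), brown (285,205), white with fittings (245,288) and blue (227,195), plus a blue cup at (158,338). Only the one at (227,195) is a blue, empty, open box with a knob (229,219), so it is the blue_tub. The scale has its pan at (366,230), its knob at (438,228), the green mark at (421,213) and the pointer at (435,212). I'll confirm this in a crop and measure.

```bash
cat > h.py <<'E'
from cell import bot
import cv2, numpy as np
def cam(n):
    c=bot.camera_info(n); return c["intrinsics"],c["R"],c["t"]
def ray(n,uv,z):
    K,R,t=cam(n); uv=np.atleast_2d(uv).astype(float)
    d=(np.c_[uv,np.ones(len(uv))]@np.linalg.inv(K).T)@R; C=-R.T@t
    return C+d*((z-C[2])/d[:,2])[:,None]
def proj(n,X):
    K,R,t=cam(n); p=(np.atleast_2d(X)@R.T+t)@K.T; return p[:,:2]/p[:,2:]
def blob(hsv,lo,hi,box):
    m=cv2.inRange(hsv,lo,hi); k=np.zeros_like(m); x0,y0,x1,y1=box; k[y0:y1,x0:x1]=255
    cs,_=cv2.findContours(m&k,cv2.RETR_EXTERNAL,cv2.CHAIN_APPROX_NONE)
    return max(cs,key=cv2.contourArea)
E
python3 - <<'E'
from h import *
print("cam",[(-cam(n)[1].T@cam(n)[2]).round(3) for n in("scene","top")])
bx={"top":(205,165,250,225),"scene":(295,325,372,395)}
for n in("top","scene"):
    im=cv2.imread(f"pics/{n}0.png"); hsv=cv2.cvtColor(im,cv2.COLOR_BGR2HSV)
    c=blob(hsv,(105,120,40),(125,255,255),bx[n]); 
    for z in(.05,.0):
        P=(ray(n,c[:,0],z)[:,:2]*1000).astype(np.float32); r=cv2.minAreaRect(P); print(n,z,r,cv2.boxPoints(r).round().tolist())
im=cv2.imread("pics/top0.png"); hsv=cv2.cvtColor(im,cv2.COLOR_BGR2HSV)
g=blob(hsv,(45,100,60),(80,255,255),(400,190,470,265)); gm=g[:,0].mean(0)
rd=cv2.inRange(hsv,(0,130,80),(8,255,255))[190:265,400:470]; ys,xs=np.nonzero(rd); rp=np.c_[xs+400,ys+190]
print("green",gm,ray("top",gm,.062),"red",rp.tolist()[:3],rp.mean(0),ray("top",rp,.065)[[0,-1]])
a=cv2.resize(im[150:310,150:330],None,fx=3.3,fy=3.3,interpolation=cv2.INTER_CUBIC)
b=cv2.resize(im[180:280,320:480],(800,500)[0:2] if 0 else None,fx=3.3,fy=3.3,interpolation=cv2.INTER_CUBIC)
cv2.imwrite("pics/c1.png",a); cv2.imwrite("pics/c2.png",cv2.resize(im[185:280,325:475],None,fx=5,fy=5,interpolation=cv2.INTER_CUBIC))
E
```

```text
cam [array([0.967, 0.841, 0.921]), array([0.374, 0.07 , 1.153])]
top 0.05 ((624.856689453125, 312.45220947265625), (106.99554443359375, 63.488929748535156), 4.165927886962891) [[569.0, 340.0], [574.0, 277.0], [681.0, 285.0], [676.0, 348.0]]
top 0.0 ((636.2357177734375, 323.4538879394531), (111.84494018554688, 66.36651611328125), 4.165916919708252) [[578.0, 352.0], [583.0, 286.0], [694.0, 294.0], [690.0, 361.0]]
scene 0.05 ((635.6533813476562, 328.26898193359375), (115.49060821533203, 81.4449691772461), 3.8530778884887695) [[575.0, 365.0], [581.0, 284.0], [696.0, 292.0], [691.0, 373.0]]
scene 0.0 ((616.598388671875, 298.83984375), (122.1228256225586, 86.12208557128906), 3.8530759811401367) [[553.0, 338.0], [559.0, 252.0], [680.0, 260.0], [675.0, 346.0]]
green [420.52941176 211.94117647] [[ 0.57907327 -0.1624976   0.062     ]] red [[416, 191], [466, 203], [434, 207]] [436.36 212.64] [[ 0.63035709 -0.15207712  0.065     ]
 [ 0.51732769 -0.27685686  0.065     ]]
```

View pics/c1.png

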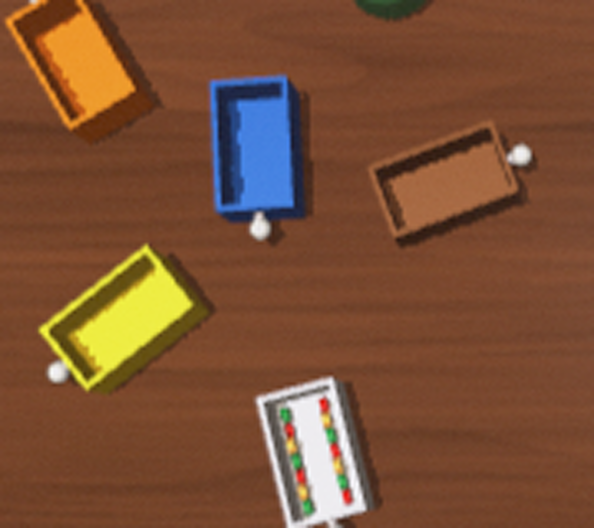

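View pics/c2.png

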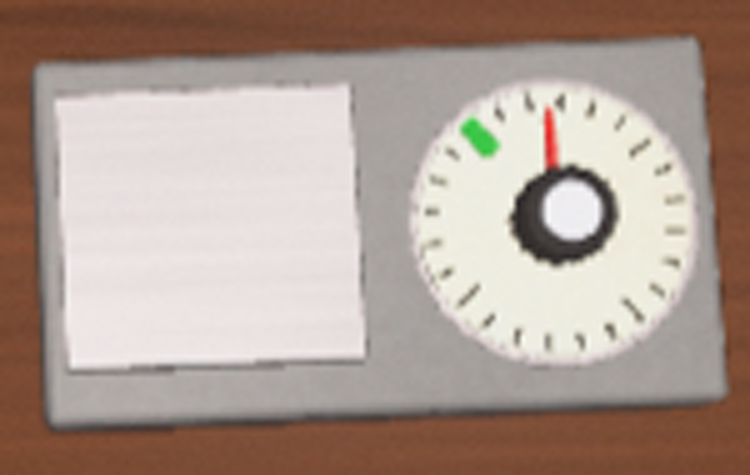

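The crops confirm that the blue box is empty with its knob toward the robot, and that the green mark is about 40° anticlockwise of the red pointer. The tub centre is about (0.629, 0.316) with a yaw of 4.2°. Next I'll measure the scale.

Run:
```python
from h import *
im=cv2.imread("pics/top0.png"); hsv=cv2.cvtColor(im,cv2.COLOR_BGR2HSV)
wh=((0,0,195),(180,60,255))
d=blob(hsv,*wh,(401,190,470,264)); h=cv2.convexHull(d)[:,0]
P=(ray("top",h,.062)[:,:2]*1000).astype(np.float32); e=cv2.fitEllipse(P); print("dial",e)
p=blob(hsv,*wh,(330,190,401,270)); P=(ray("top",p[:,0],.095)[:,:2]*1000).astype(np.float32); r=cv2.minAreaRect(P);print("pan",r,cv2.boxPoints(r).round().tolist())
b=blob(hsv,(0,0,90),(180,70,255),(322,182,480,280)); P=(ray("top",b[:,0],.06)[:,:2]*1000).astype(np.float32); r=cv2.minAreaRect(P);print("house",r,cv2.boxPoints(r).round().tolist())
k=blob(hsv,(0,0,0),(180,255,75),(418,206,455,246)); P=(ray("top",cv2.convexHull(k)[:,0],.09)[:,:2]*1000).astype(np.float32); print("knob .09",cv2.minEnclosingCircle(P))
s=cv2.imread("pics/scene0.png"); hs=cv2.cvtColor(s,cv2.COLOR_BGR2HSV)
k=blob(hs,*wh,(240,165,260,185)); print("cap scene",cv2.minEnclosingCircle(k),ray("scene",np.array(cv2.minEnclosingCircle(k)[0]),.096))
k=blob(hsv,*wh,(430,219,447,237)); print("cap top",ray("top",np.array(cv2.minEnclosingCircle(k)[0]),.096))
d=blob(hs,*wh,(218,165,284,210)); e=cv2.fitEllipse((ray("scene",cv2.convexHull(d)[:,0],.062)[:,:2]*1000).astype(np.float32)); print("dial scene",e)
```

```text
dial ((537.6332397460938, -197.14573669433594), (138.29376220703125, 139.4365997314453), 113.91875457763672)
pan ((530.7752685546875, -27.59911346435547), (130.40603637695312, 139.08499145507812), 2.3437047004699707) [[463.0, 39.0], [468.0, -100.0], [599.0, -94.0], [593.0, 45.0]]
house ((533.5494995117188, -111.25971984863281), (179.6039276123047, 328.4683532714844), 2.348250150680542) [[437.0, 49.0], [451.0, -279.0], [630.0, -272.0], [617.0, 57.0]]
knob .09 ((536.34619140625, -194.88307189941406), 23.750015258789062)
cap scene ((248.89999389648438, 176.5), 5.1245574951171875) [[ 0.53630393 -0.19758275  0.096     ]]
cap top [[ 0.53775044 -0.1978804   0.096     ]]
dial scene ((531.21240234375, -189.21249389648438), (106.85599517822266, 129.042236328125), 124.26117706298828)
```

```bash
cat >> h.py <<'E'
from scipy.spatial.transform import Rotation as Ro
def go(x,y,z,ang):  # tool-frame shift (cm) and turn for TCP at x,y,z, pointing down, tool y at ang deg
    s=bot.state(); q=s["ee_rot"]; A=Ro.from_quat([q[1],q[2],q[3],q[0]])
    Y=np.array([np.cos(np.radians(ang)),np.sin(np.radians(ang)),0]); Z=np.array([0,0,-1.]); B=Ro.from_matrix(np.c_[np.cross(Y,Z),Y,Z])
    print("xyz",(A.inv().apply(np.array([x,y,z])-s["eef_pos"])*100).round(2),"dr",(A.inv()*B).as_rotvec().round(3))
def st():
    s=bot.state(); q=s["ee_rot"]; Y=Ro.from_quat([q[1],q[2],q[3],q[0]]).as_matrix()[:,1]
    print("t",round(s["clock"],2),"tcp",s["eef_pos"].round(4),"yang",np.degrees(np.arctan2(Y[1],Y[0])).round(1),"j",s["joint_positions"].round(2),"w",round(s["gripper_width"],4),"grip",s["grip_force"],"F",np.round(s["ft_force"],1))
E
python3 -c "
from h import *
go(.33,.32,.23,94.2);go(.629,.316,.17,94.2)"
```

```text
xyz [-20.74 -11.41   0.08] dr [-0.002 -0.    -0.406]
xyz [-49.13  -2.01   6.06] dr [-0.002 -0.    -0.406]
```

```bash
python3 -m crank '[{"xyz":[-4,-2.3,0],"dr":[0,0,-0.1],"fingers":8.54},{"xyz":[-8,-4.6,0],"dr":[0,0,-0.2],"fingers":8.54},{"xyz":[-12,-6.9,0],"dr":[0,0,-0.3],"fingers":8.54},{"xyz":[-16,-9.2,0],"dr":[0,0,-0.4],"fingers":8.54},{"xyz":[-20.7,-11.4,0],"dr":[0,0,-0.406],"fingers":8.54},{"xyz":[-25,-10,1],"dr":[0,0,-0.406],"fingers":8.54},{"xyz":[-29.5,-8.5,2],"dr":[0,0,-0.406],"fingers":8.54},{"xyz":[-34,-7,3],"dr":[0,0,-0.406],"fingers":8.54},{"xyz":[-38.5,-5.5,4],"dr":[0,0,-0.406],"fingers":8.54},{"xyz":[-43,-4,5],"dr":[0,0,-0.406],"fingers":8.54},{"xyz":[-47,-2.7,5.6],"dr":[0,0,-0.406],"fingers":8.54},{"xyz":[-49.1,-2,6],"dr":[0,0,-0.406],"fingers":8.54},{"xyz":[-49.1,-2,6],"dr":[0,0,-0.406],"fingers":8.54},{"xyz":[-49.1,-2,6],"dr":[0,0,-0.406],"fingers":8.54},{"xyz":[-49.1,-2,6],"dr":[0,0,-0.406],"fingers":8.54}]' 40; python3 -c "
from h import *
st();go(.629,.316,.018,94.2)
cv2.imwrite('pics/t1.png',bot.get_image('scene')[200:460,200:520,::-1].repeat(2,0).repeat(2,1))"
```

```text
clock: 1.6
eef_pos: [0.6277, 0.3169, 0.1714]
ee_rot: [-0.001, -0.037, 0.999, -0.0]
ft_force: [0.3, 0.5, 0.9]
gripper_width: 0.085
grip_force: 0.0
t 1.6 tcp [0.6277 0.3169 0.1714] yang 94.2 j [0.47 0.6  0.25 1.23 0.   0.39] w 0.085 grip 0.0 F [0.3 0.5 0.9]
xyz [-0.14 -0.1  15.34] dr [-0.    -0.001  0.001]
```

View pics/t1.png

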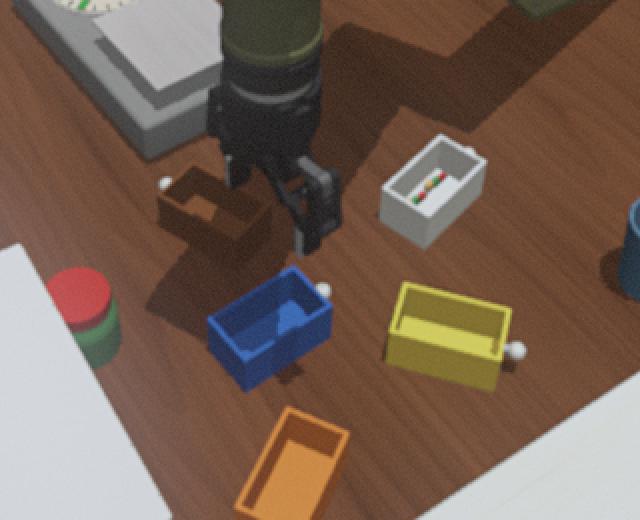

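The gripper hangs above the blue tub (around (270,325) in the crop), lined up across its width, with clear space on both sides. I'll descend and grip.

```bash
python3 -m crank '[{"xyz":[-0.1,-0.1,4],"dr":[0,0,0],"fingers":8.54},{"xyz":[-0.1,-0.1,8],"dr":[0,0,0],"fingers":8.54},{"xyz":[-0.1,-0.1,11],"dr":[0,0,0],"fingers":8.54},{"xyz":[-0.1,-0.1,13.5],"dr":[0,0,0],"fingers":8.54},{"xyz":[-0.1,-0.1,15.3],"dr":[0,0,0],"fingers":8.54},{"xyz":[-0.1,-0.1,15.3],"dr":[0,0,0],"fingers":8.54},{"xyz":[-0.1,-0.1,15.3],"dr":[0,0,0],"fingers":5},{"xyz":[-0.1,-0.1,15.3],"dr":[0,0,0],"fingers":5},{"xyz":[-0.1,-0.1,15.3],"dr":[0,0,0],"fingers":5},{"xyz":[-0.1,-0.1,15.3],"dr":[0,0,0],"fingers":5},{"xyz":[-0.1,-0.1,15.3],"dr":[0,0,0],"fingers":5},{"xyz":[-0.1,-0.1,15.3],"dr":[0,0,0],"fingers":5}]' 40; python3 -c "
from h import *
st()"
```

```text
clock: 2.85
eef_pos: [0.6313, 0.3167, 0.0207]
ee_rot: [0.002, -0.037, 0.999, 0.001]
ft_force: [-0.4, -0.2, 6.9]
gripper_width: 0.0573
grip_force: 45.8
t 2.85 tcp [0.6313 0.3167 0.0207] yang 94.2 j [0.46 0.7  0.03 0.9  0.   0.39] w 0.0573 grip 45.817885994911194 F [-0.4 -0.2  6.9]
```

```bash
python3 -m crank '[{"xyz":[0,0,-2],"dr":[0,0,0],"fingers":5},{"xyz":[0,0,-5],"dr":[0,0,0],"fingers":5},{"xyz":[0,0,-9],"dr":[0,0,0],"fingers":5},{"xyz":[0,0,-13],"dr":[0,0,0],"fingers":5},{"xyz":[0,0,-16],"dr":[0,0,0],"fingers":5},{"xyz":[0,0,-17],"dr":[0,0,0],"fingers":5},{"xyz":[0,0,-17],"dr":[0,0,0],"fingers":5},{"xyz":[0,0,-17],"dr":[0,0,0],"fingers":5}]'; python3 -c "
from h import *
st();bot.get_image('top');go(.5305,-.027,.19,92.35)"
```

```text
clock: 3.65
eef_pos: [0.6292, 0.3155, 0.1862]
ee_rot: [-0.001, -0.037, 0.999, -0.001]
ft_force: [0.4, 0.4, -3.3]
gripper_width: 0.0572
grip_force: 44.9
t 3.65 tcp [0.6292 0.3155 0.1862] yang 94.2 j [0.46 0.6  0.29 1.27 0.   0.39] w 0.0572 grip 44.85021114349365 F [ 0.4  0.4 -3.3]
xyz [ 12.31 -33.42  -0.34] dr [-0.002 -0.004  0.032]
```

```bash
python3 -m crank '[{"xyz":[0.7,-2,0],"dr":[0,0,0],"fingers":5},{"xyz":[1.8,-5,0],"dr":[0,0,0],"fingers":5},{"xyz":[3.3,-9,0],"dr":[0,0,0],"fingers":5},{"xyz":[4.8,-13,0],"dr":[0,0,0],"fingers":5},{"xyz":[6.3,-17,0],"dr":[0,0,0.01],"fingers":5},{"xyz":[7.7,-21,0],"dr":[0,0,0.02],"fingers":5},{"xyz":[9.2,-25,0],"dr":[0,0,0.03],"fingers":5},{"xyz":[10.7,-29,0],"dr":[0,0,0.032],"fingers":5},{"xyz":[11.8,-32,0],"dr":[0,0,0.032],"fingers":5},{"xyz":[12.3,-33.4,0],"dr":[0,0,0.032],"fingers":5},{"xyz":[12.3,-33.4,0],"dr":[0,0,0.032],"fingers":5},{"xyz":[12.3,-33.4,0],"dr":[0,0,0.032],"fingers":5},{"xyz":[12.3,-33.4,0],"dr":[0,0,0.032],"fingers":5}]'; python3 -c "
from h import *
st();cv2.imwrite('pics/s2.png',bot.get_image('scene')[:,:,::-1]);go(.5305,-.027,.1125,92.35)"
```

```text
clock: 5.0
eef_pos: [0.5321, -0.025, 0.1877]
ee_rot: [-0.0, -0.021, 1.0, 0.0]
ft_force: [-0.2, -0.5, -2.3]
gripper_width: 0.057
grip_force: 44.7
t 5.0 tcp [ 0.5321 -0.025   0.1877] yang 92.4 j [-0.05  0.3  -0.2   1.07  0.   -0.09] w 0.057 grip 44.74753260612488 F [-0.2 -0.5 -2.3]
xyz [ 0.17 -0.2   7.54] dr [ 0.001 -0.     0.002]
```

View pics/s2.png

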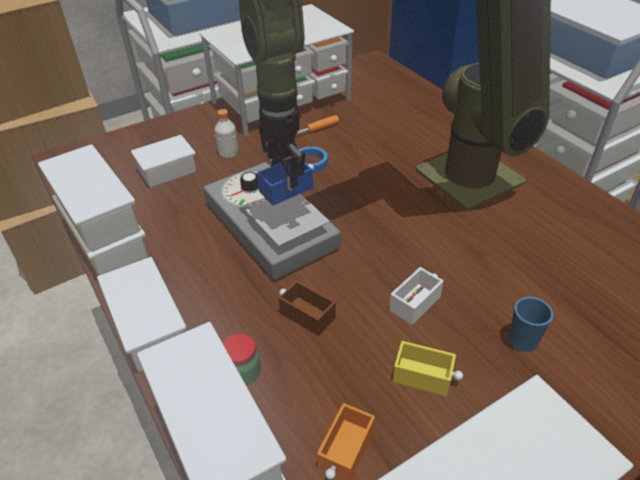

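The tub hangs level over the pan at (286,183). I'll lower it and release.

```bash
python3 -m crank '[{"xyz":[0.2,-0.2,1.5],"dr":[0,0,0],"fingers":5},{"xyz":[0.2,-0.2,3.5],"dr":[0,0,0],"fingers":5},{"xyz":[0.2,-0.2,5.2],"dr":[0,0,0],"fingers":5},{"xyz":[0.2,-0.2,6.2],"dr":[0,0,0],"fingers":5},{"xyz":[0.2,-0.2,6.8],"dr":[0,0,0],"fingers":5},{"xyz":[0.2,-0.2,7.2],"dr":[0,0,0],"fingers":5},{"xyz":[0.2,-0.2,7.5],"dr":[0,0,0],"fingers":5},{"xyz":[0.2,-0.2,7.7],"dr":[0,0,0],"fingers":5},{"xyz":[0.2,-0.2,7.9],"dr":[0,0,0],"fingers":5},{"xyz":[0.2,-0.2,7.9],"dr":[0,0,0],"fingers":5},{"xyz":[0.2,-0.2,7.9],"dr":[0,0,0],"fingers":5},{"xyz":[0.2,-0.2,7.9],"dr":[0,0,0],"fingers":5}]'
```

```text
clock: 6.25
eef_pos: [0.5305, -0.0282, 0.1097]
ee_rot: [0.001, -0.021, 1.0, 0.0]
ft_force: [-0.2, 0.6, -1.5]
gripper_width: 0.0575
grip_force: 44.9
```

```bash
python3 -m crank '[{"xyz":[0,0,0],"dr":[0,0,0],"fingers":6.2},{"xyz":[0,0,0],"dr":[0,0,0],"fingers":6.8},{"xyz":[0,0,0],"dr":[0,0,0],"fingers":7.6},{"xyz":[0,0,0],"dr":[0,0,0],"fingers":8.5},{"xyz":[0,0,0],"dr":[0,0,0],"fingers":8.5},{"xyz":[0,0,0],"dr":[0,0,0],"fingers":8.5},{"xyz":[0,0,0],"dr":[0,0,0],"fingers":8.5},{"xyz":[0,0,-2],"dr":[0,0,0],"fingers":8.5},{"xyz":[0,0,-5],"dr":[0,0,0],"fingers":8.5},{"xyz":[0,0,-9],"dr":[0,0,0],"fingers":8.5},{"xyz":[0,0,-12],"dr":[0,0,0],"fingers":8.5},{"xyz":[0,0,-14],"dr":[0,0,0],"fingers":8.5},{"xyz":[4,0,-14],"dr":[0,0,0],"fingers":8.5},{"xyz":[8,0,-14],"dr":[0,0,0],"fingers":8.5},{"xyz":[12,0,-14],"dr":[0,0,0],"fingers":8.5},{"xyz":[15,0,-14],"dr":[0,0,0],"fingers":8.5},{"xyz":[15,0,-14],"dr":[0,0,0],"fingers":8.5},{"xyz":[15,0,-14],"dr":[0,0,0],"fingers":8.5}]'
python3 - <<'E'
from h import *
st(); im=bot.get_image('top')[:,:,::-1]; cv2.imwrite('pics/t3.png',im)
cv2.imwrite("pics/t3c.png",cv2.resize(im[185:285,325:475],None,fx=5,fy=5,interpolation=cv2.INTER_CUBIC))
E
```

```text
clock: 8.05
eef_pos: [0.3801, -0.0344, 0.2497]
ee_rot: [0.001, -0.02, 1.0, -0.0]
ft_force: [-0.4, 0.5, 1.0]
gripper_width: 0.0847
grip_force: 0.0
t 8.05 tcp [ 0.3801 -0.0344  0.2497] yang 92.3 j [-0.09  0.   -0.4   1.17  0.   -0.13] w 0.0847 grip 0.0 F [-0.4  0.5  1. ]
```

View pics/t3c.png

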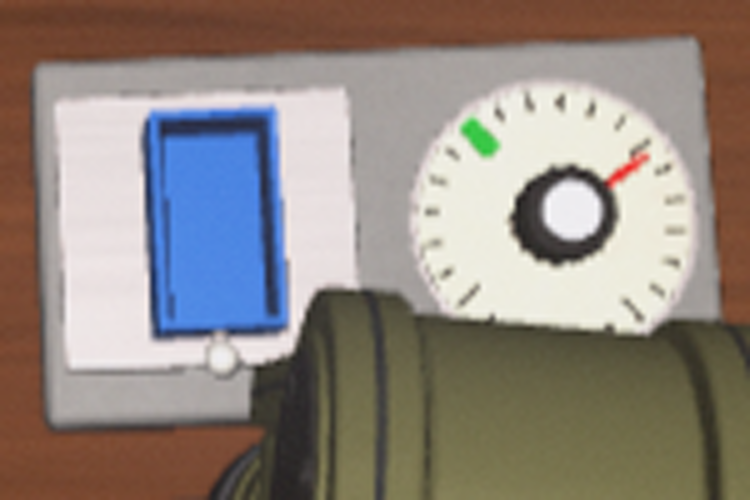

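The tub stands upright near the middle of the pan, around (215,220) in the crop, and is released. The pointer has swung to (645,157), with the green mark at (480,137). I'll measure the tub's centring and the turn needed.

```bash
cat >> h.py <<'E'
def gap(im,c=(.537,-.197)):
    hsv=cv2.cvtColor(im,cv2.COLOR_BGR2HSV); box=np.zeros(hsv.shape[:2],np.uint8); box[195:262,408:465]=1
    out=[]
    for lo,hi,z in(((45,100,60),(80,255,255),.0625),((0,120,80),(8,255,255),.066)):
        ys,xs=np.nonzero(cv2.inRange(hsv,lo,hi)*box); P=ray("top",np.c_[xs,ys],z)[:,:2]-c
        P=P[np.hypot(*P.T)>.025]; m=P.mean(0); out.append(np.arctan2(m[1],m[0])); print(len(P),"r",np.hypot(*m).round(4),"deg",np.degrees(out[-1]).round(1))
    print("gap rad cw",round(out[0]-out[1],3),"deg",np.degrees(out[0]-out[1]).round(1))
E
python3 - <<'E'
from h import *
im=cv2.imread("pics/t3.png"); gap(im)
hsv=cv2.cvtColor(im,cv2.COLOR_BGR2HSV)
c=blob(hsv,(105,120,40),(125,255,255),(345,195,385,255))
P=(ray("top",c[:,0],.139)[:,:2]*1000).astype(np.float32); r=cv2.minAreaRect(P); print(r,cv2.boxPoints(r).round().tolist())
go(.537,-.197,.25,70);st()
E
```

```text
30 r 0.0541 deg 39.6
15 r 0.0429 deg -54.4
gap rad cw 1.641 deg 94.0
((526.318115234375, -25.930217742919922), (100.22251892089844, 59.42793273925781), 2.3656859397888184) [[475.0, 2.0], [477.0, -58.0], [578.0, -54.0], [575.0, 6.0]]
xyz [-14.92 -16.88   0.  ] dr [0.    0.002 0.39 ]
t 8.1 tcp [ 0.381  -0.0345  0.2497] yang 92.4 j [-0.09  0.   -0.4   1.17  0.   -0.13] w 0.0854 grip 0.0 F [ 0.1 -0.5  0.7]
```

```bash
python3 -m crank '[{"xyz":[-2,-2.3,0],"dr":[0,0,0],"fingers":8.5},{"xyz":[-5,-5.7,0],"dr":[0,0,0],"fingers":8.5},{"xyz":[-8,-9.1,0],"dr":[0,0,0],"fingers":8.5},{"xyz":[-11,-12.5,0],"dr":[0,0,0],"fingers":8.5},{"xyz":[-13.5,-15.3,3],"dr":[0,0,0],"fingers":8.5},{"xyz":[-14.9,-16.9,6],"dr":[0,0,0],"fingers":8.5},{"xyz":[-14.9,-16.9,9],"dr":[0,0,0],"fingers":8.5},{"xyz":[-14.9,-16.9,9],"dr":[0,0,0],"fingers":8.5},{"xyz":[-14.9,-16.9,9],"dr":[0,0,0],"fingers":8.5},{"xyz":[-14.9,-16.9,9],"dr":[0,0,0],"fingers":8.5}]' 30; python3 -c "
from h import *
st();go(.537,-.197,.068,92.4)"
```

```text
clock: 9.1
eef_pos: [0.5373, -0.1972, 0.1609]
ee_rot: [0.001, -0.021, 1.0, -0.0]
ft_force: [0.9, 0.1, 1.1]
gripper_width: 0.0849
grip_force: 0.0
t 9.1 tcp [ 0.5373 -0.1972  0.1609] yang 92.4 j [-0.35  0.38 -0.16  1.04  0.   -0.39] w 0.0849 grip 0.0 F [0.9 0.1 1.1]
xyz [0.05 0.04 9.29] dr [-0.001  0.003 -0.   ]
```

```bash
python3 -m crank '[{"xyz":[0,0,3],"dr":[0,0,0],"fingers":8.5},{"xyz":[0,0,6],"dr":[0,0,0],"fingers":8.5},{"xyz":[0,0,8],"dr":[0,0,0],"fingers":8.5},{"xyz":[0,0,9.2],"dr":[0,0,0],"fingers":8.5},{"xyz":[0,0,9.2],"dr":[0,0,0],"fingers":6},{"xyz":[0,0,9.2],"dr":[0,0,0],"fingers":5.2},{"xyz":[0,0,9.2],"dr":[0,0,0],"fingers":4.6},{"xyz":[0,0,9.2],"dr":[0,0,0],"fingers":3.8},{"xyz":[0,0,9.2],"dr":[0,0,0],"fingers":3.8},{"xyz":[0,0,9.2],"dr":[0,0,0],"fingers":3.8},{"xyz":[0,0,9.2],"dr":[0,0,0],"fingers":3.8}]' 30; python3 -c "
from h import *
st()"
```

```text
clock: 10.2
eef_pos: [0.5373, -0.198, 0.0692]
ee_rot: [0.002, -0.02, 1.0, -0.001]
ft_force: [-0.8, -1.1, 6.2]
gripper_width: 0.0429
grip_force: 30.2
t 10.2 tcp [ 0.5373 -0.198   0.0692] yang 92.3 j [-0.35  0.45 -0.3   0.82 -0.   -0.39] w 0.0429 grip 30.177033841609955 F [-0.8 -1.1  6.2]
```

```bash
python3 -m crank '[{"xyz":[0,0,0],"dr":[0,0,0.05],"fingers":3.8},{"xyz":[0,0,0],"dr":[0,0,0.15],"fingers":3.8},{"xyz":[0,0,0],"dr":[0,0,0.25],"fingers":3.8},{"xyz":[0,0,0],"dr":[0,0,0.35],"fingers":3.8},{"xyz":[0,0,0],"dr":[0,0,0.45],"fingers":3.8},{"xyz":[0,0,0],"dr":[0,0,0.55],"fingers":3.8},{"xyz":[0,0,0],"dr":[0,0,0.65],"fingers":3.8},{"xyz":[0,0,0],"dr":[0,0,0.75],"fingers":3.8},{"xyz":[0,0,0],"dr":[0,0,0.85],"fingers":3.8},{"xyz":[0,0,0],"dr":[0,0,0.95],"fingers":3.8},{"xyz":[0,0,0],"dr":[0,0,1.05],"fingers":3.8},{"xyz":[0,0,0],"dr":[0,0,1.15],"fingers":3.8},{"xyz":[0,0,0],"dr":[0,0,1.25],"fingers":3.8},{"xyz":[0,0,0],"dr":[0,0,1.35],"fingers":3.8},{"xyz":[0,0,0],"dr":[0,0,1.45],"fingers":3.8},{"xyz":[0,0,0],"dr":[0,0,1.55],"fingers":3.8},{"xyz":[0,0,0],"dr":[0,0,1.62],"fingers":3.8},{"xyz":[0,0,0],"dr":[0,0,1.64],"fingers":3.8},{"xyz":[0,0,0],"dr":[0,0,1.64],"fingers":3.8},{"xyz":[0,0,0],"dr":[0,0,1.64],"fingers":3.8}]' 30; python3 -c "
from h import *
st()"
python3 -m crank '[{"xyz":[0,0,0],"dr":[0,0,0],"fingers":3.8},{"xyz":[0,0,0],"dr":[0,0,0],"fingers":5},{"xyz":[0,0,0],"dr":[0,0,0],"fingers":6.5},{"xyz":[0,0,0],"dr":[0,0,0],"fingers":8.5},{"xyz":[0,0,0],"dr":[0,0,0],"fingers":8.5},{"xyz":[0,0,0],"dr":[0,0,0],"fingers":8.5},{"xyz":[0,0,-3],"dr":[0,0,0],"fingers":8.5},{"xyz":[0,0,-7],"dr":[0,0,0],"fingers":8.5},{"xyz":[0,0,-11],"dr":[0,0,0],"fingers":8.5},{"xyz":[0,0,-15],"dr":[0,0,0],"fingers":8.5},{"xyz":[0,-4,-17],"dr":[0,0,0],"fingers":8.5},{"xyz":[0,-8,-17],"dr":[0,0,0],"fingers":8.5},{"xyz":[0,-12,-17],"dr":[0,0,0],"fingers":8.5},{"xyz":[0,-16,-17],"dr":[0,0,0],"fingers":8.5},{"xyz":[0,-20,-17],"dr":[0,0,0],"fingers":8.5},{"xyz":[0,-20,-17],"dr":[0,0,0],"fingers":8.5},{"xyz":[0,-20,-17],"dr":[0,0,0],"fingers":8.5}]'
python3 - <<'E'
from h import *
st(); im=bot.get_image('top')[:,:,::-1].copy(); cv2.imwrite('pics/t4.png',im); gap(im)
cv2.imwrite("pics/t4c.png",cv2.resize(im[185:285,325:475],None,fx=5,fy=5,interpolation=cv2.INTER_CUBIC))
E
```

```text
clock: 12.2
eef_pos: [0.5372, -0.1981, 0.0692]
ee_rot: [0.002, 0.717, 0.697, 0.0]
ft_force: [-1.5, -1.0, 6.9]
gripper_width: 0.0429
grip_force: 30.3
t 12.2 tcp [ 0.5372 -0.1981  0.0692] yang -1.6 j [-0.35  0.45 -0.3   0.82 -0.    1.25] w 0.0429 grip 30.329521894454956 F [-1.5 -1.   6.9]
clock: 13.9
eef_pos: [0.3357, -0.1916, 0.2376]
ee_rot: [0.001, 0.717, 0.697, 0.0]
ft_force: [0.5, 0.1, 1.0]
gripper_width: 0.0852
grip_force: 0.0
t 13.9 tcp [ 0.3357 -0.1916  0.2376] yang -1.7 j [-0.52  0.02 -0.41  1.14  0.    1.08] w 0.0852 grip 0.0 F [0.5 0.1 1. ]
13 r 0.0576 deg -52.0
13 r 0.041 deg -54.4
gap rad cw 0.041 deg 2.4
```

View pics/t4c.png

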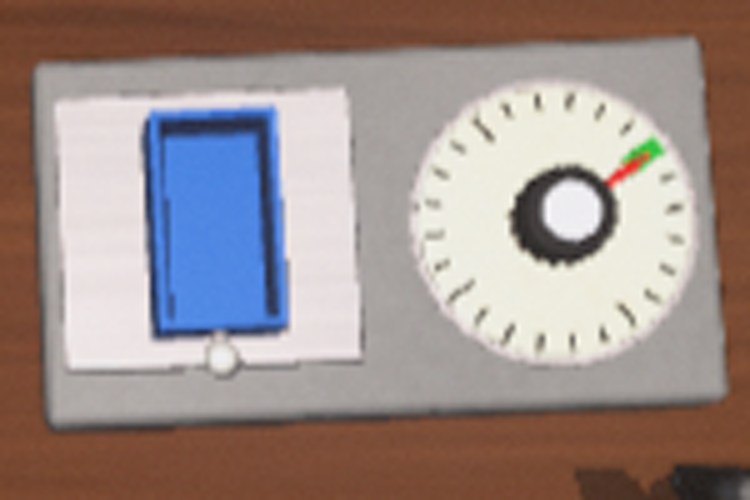

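The green mark lies under the pointer tip (around (640,155) in the crop). The pointer hides part of the mark, so I'll check the remaining offset more closely in the scene view too.

Run:
```python
from h import *
sc=bot.get_image('scene')[:,:,::-1].copy(); cv2.imwrite('pics/s4.png',sc); tp=cv2.imread('pics/t4.png')
c=np.array([.537,-.1975])
for n,im,b in(("top",tp,(405,192,470,264)),("scene",sc,(215,160,290,212))):
    f=im.astype(float); B,G,R=f[...,0],f[...,1],f[...,2]
    for nm,w,z in(("green",G-np.maximum(R,B),.0625),("red",R-np.maximum(G,B),.066)):
        m=np.zeros_like(w); x0,y0,x1,y1=b; m[y0:y1,x0:x1]=1
        ys,xs=np.nonzero((w>25)*m); W=w[ys,xs]; P=ray(n,np.c_[xs,ys],z)[:,:2]-c; r=np.hypot(*P.T); a=np.degrees(np.arctan2(P[:,1],P[:,0]))
        for lo,hi in((.028,.045),(.04,.055),(.055,.066),(.028,.066)):
            k=(r>lo)&(r<hi)&(abs(a+54)<25)
            if k.sum(): print(n,nm,lo,k.sum(),"mean",round(np.average(a[k],weights=W[k]),1),"range",a[k].min().round(1),a[k].max().round(1))
a=[cv2.resize(tp[195:240,425:475],(400,360),interpolation=cv2.INTER_CUBIC),cv2.resize(sc[165:210,215:265],(400,360),interpolation=cv2.INTER_CUBIC)]
cv2.imwrite("pics/z.png",np.hstack(a))
```

```text
top green 0.04 6 mean -51.3 range -57.9 -48.2
top green 0.055 17 mean -52.6 range -57.7 -47.9
top green 0.028 23 mean -52.3 range -57.9 -47.9
top red 0.028 19 mean -54.0 range -59.3 -48.7
top red 0.04 16 mean -53.9 range -58.2 -48.7
top red 0.028 28 mean -54.0 range -59.3 -48.7
scene green 0.04 4 mean -51.4 range -53.8 -49.9
scene green 0.055 8 mean -52.7 range -56.4 -48.5
scene green 0.028 12 mean -52.4 range -56.4 -48.5
scene red 0.028 16 mean -54.0 range -62.6 -46.8
scene red 0.04 10 mean -54.0 range -59.0 -48.1
scene red 0.028 21 mean -53.9 range -62.6 -46.8
```

View pics/z.png

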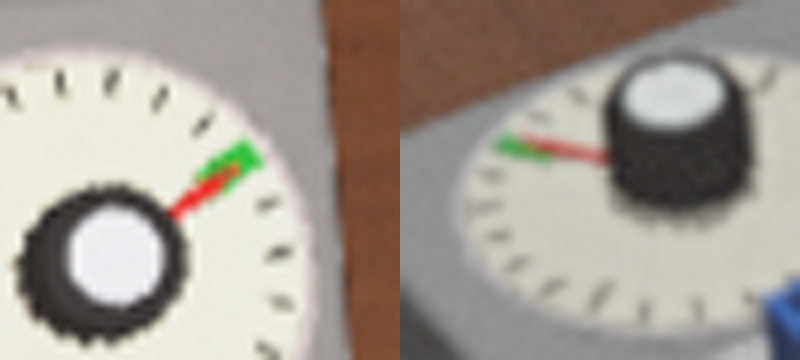

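In the two zooms, the pointer tip (235,170 left; 545,150 right) lies over the green mark. Both views put the mark about 1.4° (1.2 mm) short of dead centre, well inside its 10 mm width. The tub is released and the arm is clear, so I'm handing in.

```bash
python3 -c "
from cell import bot
print(bot.sign_off())"
```

```text
the job is handed in; nothing more can be done
None
```

The job is handed in: the empty blue tub stands upright about 4 mm from the pan's centre, and the green zero mark is under the red pointer, about 1.4° short of dead centre; both are released, and the white tub and tape were left alone.

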